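# Unhook the paint-cup tray from its cradle

## Robot

A 7-joint arm with a two-finger parallel gripper is mounted at the origin on a cart in front of the work surface, level with it; the furniture and walls round the work are solid. World frame = base frame: x ahead of the robot, y to its left, z up, the work surface at z = 0. Lengths are in m, angles in rad, forces in N, time in s.
With the tool pointing down it reaches from about 0.425 to 0.875 m from the base axis. Payload 4.7 kg.
Tool frame: the origin (TCP) lies midway between the tips of the shut fingers; the grasp point (between the pads) lies 19 mm behind it; z points along the fingers, y is the direction in which the jaws open and shut (so a half turn about z gives the same grasp; the last joint's range is limited). The gripper opens to 87 mm and grips with 3 to 60 N. Pads are 19 mm wide; open, the fingers measure 117 mm over their backs; the gripper's body (75 mm by 190 mm) begins 51 mm behind the grasp point.
Start: joints at [-1.171, 0.321, -0.07, 1.45, 0.023, 1.371, -0.057], TCP at [0.245, 0.602, 0.223] pointing down, gripper open.
Joint ranges: [-2.86, 2.86], [-0.3, 2.09], [-1.38, 1.24], [0.06, 2.45], [-1.56, 4.7], [0.09, 2.05], [-2.69, 2.69]. Speed limits (rad/s): [2.57, 2.57, 3.14, 3.14, 3.14, 3.14, 3.14].

## Interface

Orientations are given as a rotation vector (axis times angle).
In Python, from bench import monitor, eyes, order gives the robot as it stands. The module is installed in compiled form; this text tells all that it offers.
- The arm moves only by the shell command python3 -m pendant 'ROWS' [FORCE]. ROWS is JSON, a list of rows, each a list of 3 entries, a list of its own where there are three numbers: the turn, a rotation vector about the tool's x, y, z in degrees, then the shift along the tool's x, y, z in m, then the gripper command: -1 is fully open, 1 is shut, values between are in proportion. In form: [[[rx, ry, rz], [tx, ty, tz], hand], ...]. A call has 1 to 8 rows; each row shifts and turns the commanded pose from where the row before left it, along the tool's axes as they then stand; what a row does not reach is not made up. A row lasts 1/8 s, in which the tool goes at most 62.5 mm and 10.7 degrees, less where a joint would pass 70% of its speed; a pose out of reach is approached as far as the arm can. A call is refused whole if a number of a shift passes 0.0625 or a number of a turn 10.7, either way. A call with a gripper value outside its range is refused whole. The fingers move at their own pace and stop on an object; FORCE is the grip in N (left out, the last holds). Time passes only in rows, so rows that do not move let the fingers close. It gives the time, the measured TCP pose, the force and the opening at its end, in the units of the state.
- monitor.get_state(): the state, without advancing time (a new reading comes with each control period).
- eyes.get_image(name): name is "side" or "top" or "wrist"; returns a dict with "color" (400x640x3 uint8, red, green, blue), "range_z" (400x640 float32, m along the optical axis (not along the pixel's ray), 0 where there is no reading), "fx", "fy", "cx", "cy" (pixels), "world_to_cam" (4x4, takes a point from world to camera coordinates). Camera axes: x right, y up, looking along -z (the intrinsics and any distortion apply to the point x, -y, -z); pixel columns grow to the right and rows downward; lengths in m; the calibration is good to about 2 mm. A picture is of the moment at which its call begins.
- order.close_job(): hands the job in, once; it reports no verdict.
The state is a dict: "time": time; "joint_positions": joint angles; "qd": joint speeds; "joint_torque": joint torques, N m; "position": TCP position; "tool_rot": TCP orientation; "ft_force": force on the tool from outside, world axes, zero at the start; "torque": the same for the moment, N m; "grip_width": opening from 0.0 (shut) to 1.0 (fully open).
Only numpy, scipy, OpenCV 4.12 (cv2) and the standard library are available. Lean on these libraries where they do the work, as an engineer would, in place of code of your own. Each camera call takes 0.05 s, during which the arm holds its last target.

## Task

Take the steel tray with the six round paint cups out of its cradle: lift its near end to tilt it back over the cradle's front lip while its tongue is still under the keeper, then draw it forward from under the keeper. Set it down flat in the middle of the cork mat, its length along the mat's length, and let go. Leave the other tray, the one with the straight channels, seated in its own cradle.

Things in the scene. Friction and masses are not known exactly. Their poses are not given: they have to be found in the camera images.
- cup_tray_grip (a point): Centre of the wooden grip bar (74 mm along x, 12 wide, 12 high) of the loose steel tray with six round cups, 0.25 kg. Tray 130 mm (x) x 90 (y), walls 14 high; bar centre over its middle, 56 above its underside. At its +x (far) end a tongue 60 wide, 4 thick, level with the underside, reaches 85 mm from the middle; its end turns up 10 high (the hook). z up. Starts seated in its cradle, in line with it.
- cup_cradle: Its fixed cradle, 176x112 mm. Origin: centre of underside; x from front lip to keeper (away from robot). Floor 6 up. Lip x -84..-78, 20 above floor. Keeper: roof x 63..86, its front edge turned down to 15 above floor; lifted straight, the tray's hook catches behind it. Tray middle at x -10, 3 mm play. Tilt near end up 10-18 deg, tongue end staying on the floor; pulled 30 mm to -x at that tilt it is free.
- mat_centre (a point): Centre of the upper face of a fixed cork mat, 180 mm long (x) x 130 mm wide (y), 4 mm thick, lying on the table. z up, x along its length.
- channel_tray_grip (a point): Centre of the grip bar of the other steel tray, of the same size and form but with straight lengthwise channels in place of cups. It is seated in a second, identical fixed cradle and must stay there.

How it is judged:
By the outcome, as a careful person would: the job done as asked, in the order asked, and still so for the second after the job is handed in, with the robot touching nothing.
It also fails if it takes over 45 s, if anything falls off the work surface, if the arm or the gripper's body presses on something with over 40 N, if the wrist force passes 120 N, or if a joint passes its speed limit or range.

## Working session

There is one attempt and no reset: what is moved stays moved. The work goes in short steps, Python scripts to look and compute and a shell command to move; the robot and the scene stay as the last step left them, time stands still between calls to the robot, and variables do not carry over. Pictures are saved under pics/ and viewed, and the job is handed in when it is done.

```bash
mkdir -p pics; ls
python3 - <<'E'
from bench import monitor, eyes
import cv2, numpy as np
s=monitor.get_state()
for k,v in s.items(): print(k,np.round(v,4))
for n in ["side","top","wrist"]:
    im=eyes.get_image(n)
    cv2.imwrite(f"pics/{n}0.png",im["color"][:,:,::-1])
    np.savez(f"{n}0.npz",**im)
    print(n,im["fx"],im["fy"],im["cx"],im["cy"],[k for k in im]);print(np.round(im["world_to_cam"],4))
E
```

```text
pics
time 0.0
joint_positions [-1.1709  0.3218 -0.0701  1.4517  0.0226  1.3708 -0.0569]
qd [-0.0014  0.0004 -0.0004 -0.001  -0.0004  0.0022 -0.0005]
joint_torque [-1.00000e-04 -4.91290e+01 -4.04200e-01 -3.12534e+01 -6.40000e-02
  4.35000e-02  2.00000e-04]
position [0.2444 0.6017 0.2215]
tool_rot [-6.0220e-01 -3.0831e+00  3.0000e-03]
ft_force [-0.2762  0.6802  0.3631]
torque [-0.0286 -0.023  -0.0383]
grip_width 0.9971
side 368.10703624762505 368.10703624762505 323.88580580612444 196.46210652669797 ['color', 'range_z', 'fx', 'fy', 'cx', 'cy', 'world_to_cam']
[[ 0.9973 -0.0713  0.0201 -0.4759]
 [ 0.0233  0.5602  0.828  -0.0925]
 [-0.0703 -0.8253  0.5604 -0.8473]
 [ 0.      0.      0.      1.    ]]
top 467.484601686815 467.484601686815 315.24704211811974 201.6020986993527 ['color', 'range_z', 'fx', 'fy', 'cx', 'cy', 'world_to_cam']
[[ 0.0183 -0.9998  0.0087  0.0126]
 [ 0.9851  0.0195  0.1711 -0.5032]
 [-0.1713  0.0054  0.9852 -1.165 ]
 [ 0.      0.      0.      1.    ]]
wrist 275.9864933790235 275.9864933790235 318.4060821139332 198.8975801413065 ['color', 'range_z', 'fx', 'fy', 'cx', 'cy', 'world_to_cam']
[[ 3.759e-01  9.267e-01 -6.000e-04 -6.496e-01]
 [-8.888e-01  3.603e-01 -2.833e-01  3.430e-02]
 [-2.623e-01  1.070e-01  9.590e-01 -3.915e-01]
 [ 0.000e+00  0.000e+00  0.000e+00  1.000e+00]]
```

View pics/top0.png

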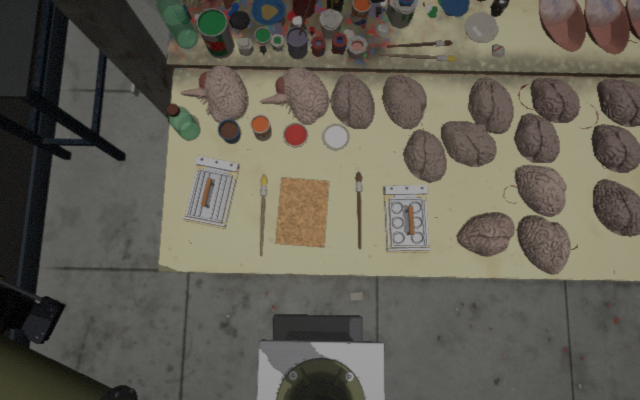

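View pics/side0.png

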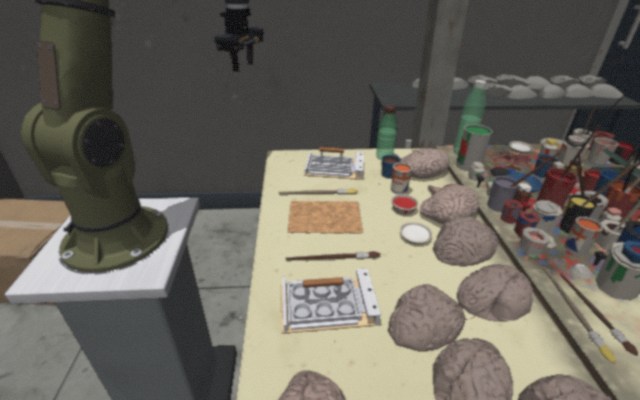

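View pics/wrist0.png

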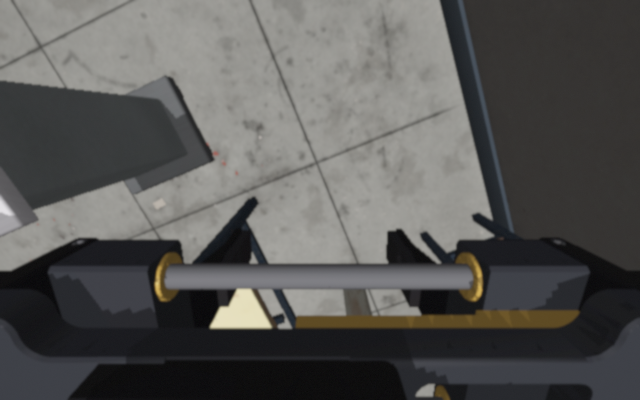

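The top view shows the cup tray at about (407,222), with its bar running from (406,207) to (411,234). The mat is at (303,212) and the channel tray at (211,193). Robot +x is up in the image, and the keeper strip of the cup cradle lies at row 189.

```bash
cat > h.py <<'E'
import numpy as np, cv2
def rays(im,px):
    px=np.atleast_2d(np.asarray(px,float))
    d=np.c_[(px[:,0]-im["cx"])/im["fx"],-(px[:,1]-im["cy"])/im["fy"],-np.ones(len(px))]
    W=im["world_to_cam"];R=W[:3,:3];o=-R.T@W[:3,3]
    return o,d@R
def plane(im,px,z):
    o,d=rays(im,px); return o+d*((z-o[2])/d[:,2])[:,None]
def depth(im,px):
    o,d=rays(im,px); p=np.round(np.atleast_2d(px)).astype(int)
    return o+d*im["range_z"][p[:,1],p[:,0]][:,None]
def mask(im,roi,lo,hi):
    hsv=cv2.cvtColor(np.ascontiguousarray(im["color"]),cv2.COLOR_RGB2HSV)
    m=cv2.inRange(hsv,lo,hi); k=np.zeros_like(m);x0,y0,x1,y1=roi;k[y0:y1,x0:x1]=255
    m&=k
    n,l,st,c=cv2.connectedComponentsWithStats(m); i=1+np.argmax(st[1:,4])
    return (l==i)
def load(n): return dict(np.load(n,allow_pickle=True))
E
python3 - <<'E'
from h import *
t=load("top0.npz");s=load("side0.npz")
def rep(name,im,roi,lo,hi,z):
    m=mask(im,roi,lo,hi); v,u=np.nonzero(m)
    px=np.c_[u,v]; r=cv2.minAreaRect(px.astype(np.float32)); 
    P=plane(im,px,z); D=depth(im,px)
    rw=cv2.minAreaRect((P[:,:2]*1000).astype(np.float32))
    print(name,len(u),"px",np.round(r[0],1),"world rect",np.round(rw[0],1),np.round(rw[1],1),np.round(rw[2],1),"mean",np.round(P.mean(0),4),"depth med",np.round(np.median(D,0),4))
rep("bar",t,(385,195,432,250),(3,100,60),(20,255,220),0.068)
rep("mat",t,(265,170,340,255),(5,70,100),(22,255,255),0.004)
rep("chbar",t,(190,165,240,220),(3,100,60),(20,255,220),0.068)
rep("bar side",s,(295,270,350,292),(3,100,60),(20,255,220),0.068)
rep("mat side",s,(280,195,370,240),(5,70,100),(22,255,255),0.004)
def crop(im,x0,y0,x1,y1,n,f):
    cv2.imwrite(n,cv2.resize(im["color"][y0:y1,x0:x1,::-1],None,fx=f,fy=f,interpolation=cv2.INTER_NEAREST))
crop(t,370,170,440,260,"pics/ctop.png",6)
crop(s,260,255,400,340,"pics/cside.png",5)
E
```

```text
bar 104 px [410.8 219.5] world rect [ 457.7 -218.6] [68.8 10.1] 2.8 mean [ 0.4576 -0.219   0.068 ] depth med [ 0.4589 -0.2188  0.0693]
mat 3290 px [302.  211.8] world rect [482.6  56.3] [130.5 180.4] 86.7 mean [0.4814 0.0564 0.004 ] depth med [0.4803 0.0561 0.0053]
chbar 112 px [205.9 191.7] world rect [518.8 299.7] [10.6 70.8] 79.5 mean [0.519  0.2998 0.068 ] depth med [0.5198 0.2999 0.0692]
bar side 221 px [323.  281.8] world rect [ 458.3 -225.5] [68.5 14.5] 2.1 mean [ 0.4575 -0.2253  0.068 ] depth med [ 0.4581 -0.2249  0.0676]
mat side 2293 px [325.  216.5] world rect [482.5  53.7] [128.7 180. ] 87.3 mean [0.482  0.0499 0.004 ] depth med [0.4814 0.0475 0.0043]
```

View pics/ctop.png

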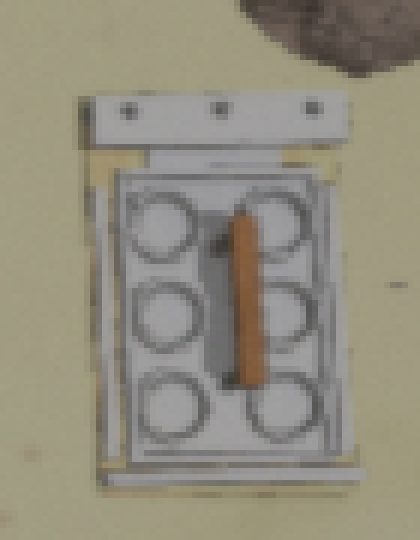

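View pics/cside.png

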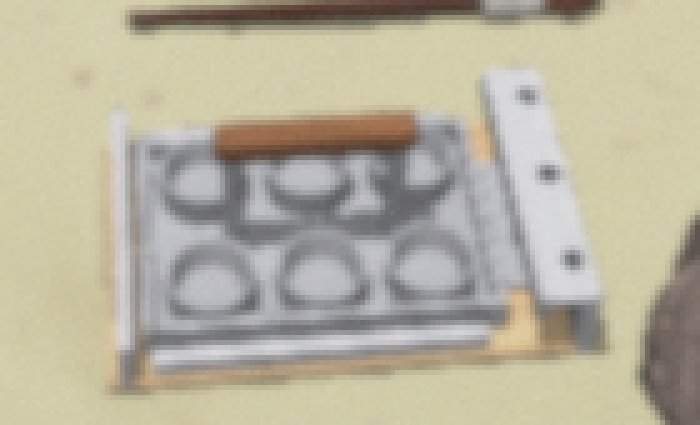

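Run:
```python
from h import *
t=load("top0.npz");s=load("side0.npz")
f=lambda a:np.array(a)/6+[370,170]-.4
g=lambda a:np.array(a)/5+[260,255]-.4
def L(n,im,a,b,z):
    P=plane(im,[a,b],z);d=P[1]-P[0];print(n,np.round(P[:,:2],4).tolist(),round(np.degrees(np.arctan2(d[1],d[0])),2))
L("lip",t,f([102,472]),f([365,468]),.026)
L("keeper back",t,f([95,96]),f([348,92]),.03)
L("tray left wall",t,f([117,178]),f([130,462]),.02)
L("keeper s front",s,g([483,75]),g([555,297]),.03)
L("lip s",s,g([118,112]),g([124,350]),.026)
for n,im,roi in(("t",t,(385,195,432,250)),("s",s,(295,270,350,292)),("ch",t,(190,165,240,220))):
    v,u=np.nonzero(mask(im,roi,(3,100,60),(20,255,220)));P=plane(im,np.c_[u,v],.068)[:,:2]*1000
    l=cv2.fitLine(P.astype(np.float32),cv2.DIST_L2,0,.01,.01).ravel();print(n,np.degrees(np.arctan2(l[1],l[0])),P.mean(0))
from scipy.spatial.transform import Rotation as R
print(R.from_rotvec([-.6022,-3.0831,.003]).as_matrix().round(3))
```

```text
lip [[0.3873, -0.1643], [0.3912, -0.2777]] -88.05
keeper back [[0.5516, -0.1619], [0.5556, -0.2732]] -87.92
tray left wall [[0.5171, -0.1729], [0.3923, -0.1774]] -177.92
keeper s front [[0.5297, -0.1616], [0.5396, -0.2697]] -84.81
lip s [[0.3848, -0.1702], [0.3891, -0.2802]] -87.8
t 3.126171 [ 457.61519198 -218.97827932]
s 3.256091 [ 457.45630298 -225.25379883]
ch -9.6442995 [519.0033123  299.81929463]
[[-0.927  0.376 -0.001]
 [ 0.376  0.927 -0.002]
 [-0.    -0.002 -1.   ]]
```

```bash
python3 -m pendant '[[[0,0,-8.2],[0,0,0],-1],[[0,0,-8.2],[0,0,0],-1],[[0,0,-8.1],[0,0,0],-1],[[0,0,0],[-0.042,-0.042,0],-1],[[0,0,0],[-0.042,-0.042,0],-1],[[0,0,0],[-0.042,-0.042,0],-1],[[0,0,0],[-0.042,-0.042,0],-1],[[0,0,0],[-0.042,-0.042,0],-1]]'
```

```text
time: 1.15
position: [0.4644, 0.3997, 0.2224]
tool_rot: [-0.066, 3.141, 0.0]
ft_force: [-0.1, 0.6, -0.2]
grip_width: 0.998
```

```bash
python3 -m pendant '[[[0,0,0],[0.003,-0.052,0],-1],[[0,0,0],[0.003,-0.052,0],-1],[[0,0,0],[0.003,-0.052,0],-1],[[0,0,0],[0.003,-0.052,0],-1],[[0,0,0],[0.003,-0.052,0],-1],[[0,0,0],[0.003,-0.052,0],-1],[[0,0,0],[0.003,-0.052,0],-1],[[0,0,0],[0.003,-0.052,0],-1]]'
python3 -m pendant '[[[0,0,0],[0.003,-0.052,0],-1],[[0,0,0],[0.003,-0.052,0],-1],[[0,0,0],[0.003,-0.052,0],-1],[[0,0,0],[0.003,-0.045,0.0],-1],[[0,0,0],[0,0,0.03],-1],[[0,0,0],[0,0,0.03],-1],[[0,0,0],[0,0,0],-1],[[0,0,0],[0,0,0],-1]]'
python3 - <<'E'
from bench import monitor, eyes
import cv2
from h import *
s=monitor.get_state();print(s["joint_positions"].round(2) if hasattr(s["joint_positions"],"round") else s["joint_positions"])
for n in["top","wrist"]:
    im=eyes.get_image(n);np.savez(n+"1.npz",**im);cv2.imwrite(f"pics/{n}1.png",im["color"][:,:,::-1])
w=im;m=mask(w,(150,0,500,400),(3,100,60),(20,255,220));v,u=np.nonzero(m);P=plane(w,np.c_[u,v],.068)[:,:2]*1000
print(len(u),cv2.minAreaRect(P.astype(np.float32)),P.mean(0))
E
```

```text
time: 2.15
position: [0.4562, -0.0171, 0.2225]
tool_rot: [-0.066, 3.141, 0.0]
ft_force: [0.8, -0.6, -0.0]
grip_width: 1.005
time: 3.15
position: [0.4536, -0.2169, 0.1635]
tool_rot: [-0.066, 3.14, -0.001]
ft_force: [-0.2, 0.1, 0.5]
grip_width: 0.999
[-0.22  0.04  0.63  1.91 -0.02  1.2   2.03]
1484 ((589.6096801757812, -120.9554672241211), (17.668302536010742, 230.3047637939453), 2.726383924484253) [ 591.63306395 -122.43928284]
```

View pics/wrist1.png

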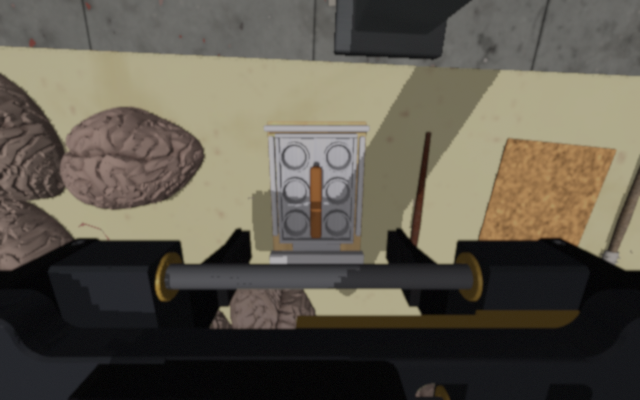

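The wrist picture shows the bar at columns 311–322, rows 165–238, midway between the fingers. The lip is at row 128 and the mat is off to the right.

Run:
```python
from h import *
w=load("wrist1.npz");t=load("top1.npz")
m=mask(w,(295,150,345,242),(3,100,60),(20,255,220));v,u=np.nonzero(m)
P=plane(w,np.c_[u,v],.068)*1000;print(len(u),u.min(),u.max(),v.min(),v.max(),cv2.minAreaRect(P[:,:2].astype(np.float32)),P.mean(0))
m=mask(w,(470,130,625,245),(5,70,100),(22,255,255));
c=cv2.minAreaRect(np.argwhere(m)[:,::-1].astype(np.float32))
P=plane(w,[[508,139],[614,150]],.004);print("mat near corners",P.round(4))
d=P[1]-P[0];print(np.degrees(np.arctan2(d[1],d[0])))
```

```text
721 310 321 166 237 ((456.66314697265625, -219.32269287109375), (73.09760284423828, 10.644325256347656), 1.939243197441101) [ 455.71245959 -219.27282702   68.        ]
mat near corners [[ 0.3907 -0.0013  0.004 ]
 [ 0.3978  0.1247  0.004 ]]
86.74287716593953
```

```bash
python3 -m pendant '[[[0,0,0],[-0.003,-0.003,0.025],-1],[[0,0,0],[0,0,0.035],-1],[[0,0,0],[0,0,0.035],-1],[[0,0,0],[0,0,0.02],-1],[[0,0,0],[0,0,0.005],-1],[[0,0,0],[0,0,0],-1],[[0,0,0],[0,0,0],0.3],[[0,0,0],[0,0,0],0.3]]' 40
python3 -m pendant '[[[0,0,0],[0,0,0],1],[[0,0,0],[0,0,0],1],[[0,0,0],[0,0,0],1],[[0,0,0],[0,0,0],1],[[0,0,0],[0,0,0],1]]' 40
```

```text
time: 4.25
position: [0.4569, -0.2198, 0.0435]
tool_rot: [-0.066, 3.139, -0.0]
ft_force: [1.0, -0.8, 0.2]
grip_width: 0.852
time: 4.88
position: [0.4562, -0.2196, 0.0425]
tool_rot: [-0.066, 3.141, 0.0]
ft_force: [0.0, -0.1, -0.2]
grip_width: 0.289
```

```bash
python3 -m pendant '[[[0,0,0],[0,0,0],1],[[0,0,0],[0,0,0],1],[[0,0,0],[0,0,0],1],[[0,0,0],[0,0,0],1]]' 40
python3 - <<'E'
import numpy as np
# TCP relative pivot, tool frame rows for tilt in 2deg steps; tool x=-ex, tool y=ey, tool z down; tilt +about ey
p=np.array([-85.,37.])  # ex,z
def rot(p,a): c,s=np.cos(a),np.sin(a); return np.array([p[0]*c+p[1]*s,-p[0]*s+p[1]*c])
prev=p
for k in range(1,8):
    q=rot(p,np.radians(2*k)); d=q-prev; b=rot(d,-np.radians(2*(k-1)))
    print(2*k,"tool tx,tz",(-b[0]).round(2),(-b[1]).round(2),"abs",(q-p).round(1)); prev=q
E
```

```text
time: 5.38
position: [0.4561, -0.2197, 0.0425]
tool_rot: [-0.066, 3.141, -0.0]
ft_force: [0.3, -0.1, -0.7]
grip_width: 0.132
2 tool tx,tz -1.34 -2.94 abs [1.3 2.9]
4 tool tx,tz -1.34 -2.94 abs [2.8 5.8]
6 tool tx,tz -1.34 -2.94 abs [4.3 8.7]
8 tool tx,tz -1.34 -2.94 abs [ 6.  11.5]
10 tool tx,tz -1.34 -2.94 abs [ 7.7 14.2]
12 tool tx,tz -1.34 -2.94 abs [ 9.6 16.9]
14 tool tx,tz -1.34 -2.94 abs [11.5 19.5]
```

```bash
python3 -m pendant '[[[0,0,0],[0,0,0],1],[[0,2,0],[-0.0013,0,-0.0029],1],[[0,2,0],[-0.0013,0,-0.0029],1],[[0,2,0],[-0.0013,0,-0.0029],1],[[0,0,0],[0,0,0],1]]' 50
```

```text
time: 6.0
position: [0.4609, -0.2191, 0.0508]
tool_rot: [0.065, -3.036, 0.004]
ft_force: [0.1, -0.7, -1.7]
grip_width: 0.128
```

```bash
cat > snap.py <<'E'
import sys,cv2
from bench import eyes
n,tag,x0,y0,x1,y1,f=sys.argv[1],sys.argv[2],*map(int,sys.argv[3:8])
im=eyes.get_image(n)
import numpy as np;np.savez(n+tag+".npz",**im)
cv2.imwrite(f"pics/{n}{tag}.png",cv2.resize(im["color"][y0:y1,x0:x1,::-1],None,fx=f,fy=f,interpolation=cv2.INTER_CUBIC))
E
python3 -m pendant '[[[0,2,0],[-0.0013,0,-0.0029],1],[[0,2,0],[-0.0013,0,-0.0029],1],[[0,2,0],[-0.0013,0,-0.0029],1],[[0,1.5,0],[-0.0008,0,-0.0022],1],[[0,0,0],[0,0,0],1]]' 50
python3 snap.py side 2 240 220 400 340 5
```

```text
time: 6.62
position: [0.4669, -0.2192, 0.061]
tool_rot: [0.061, -2.906, 0.007]
ft_force: [1.0, -0.9, -1.4]
grip_width: 0.126
```

View pics/side2.png

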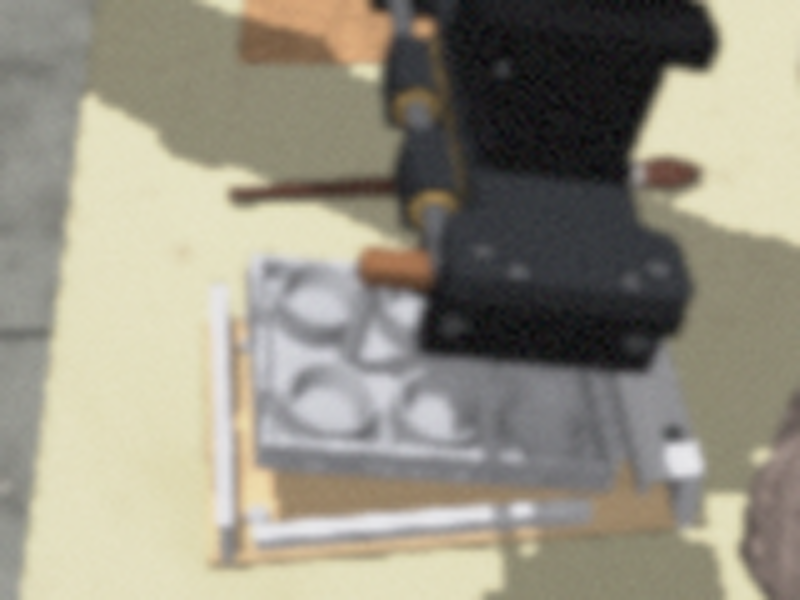

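```bash
python3 -m pendant '[[[0,0,0],[0.0059,0,0.0012],1],[[0,0,0],[0.0059,0,0.0012],1],[[0,0,0],[0.0059,0,0.0013],1],[[0,0,0],[0,0,0],1]]' 50
python3 snap.py side 3 240 220 400 340 5
```

```text
time: 7.18
position: [0.4476, -0.22, 0.0617]
tool_rot: [0.06, -2.905, 0.006]
ft_force: [-0.8, 0.8, -2.6]
grip_width: 0.129
```

View pics/side3.png

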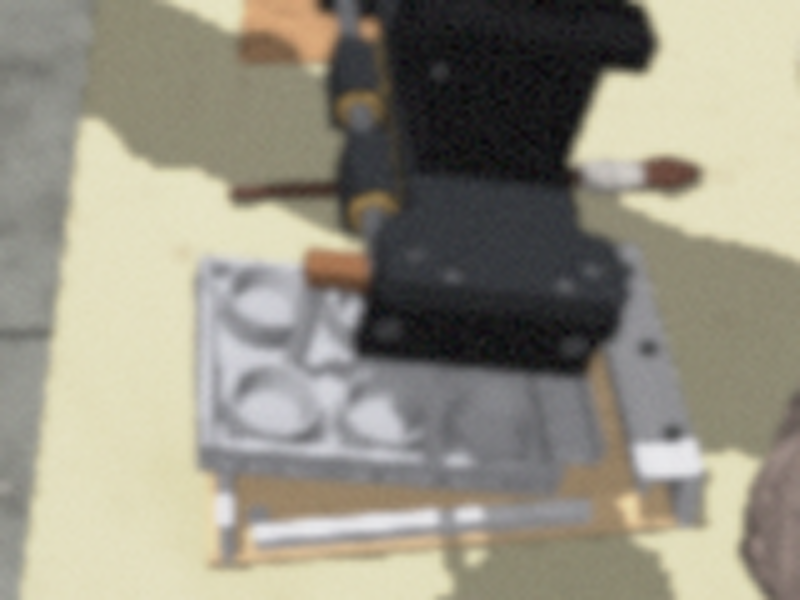

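The side picture shows the tray's near end over the lip (200,465). Its tongue end at (600,455) is just coming clear of the keeper's front edge at (625,400). I'll draw it further, then lift.

```bash
python3 -m pendant '[[[0,0,0],[0.0059,0,0.0013],1],[[0,0,0],[0.0059,0,0.0013],1],[[0,0,0],[0.0059,0,0.0013],1],[[0,0,0],[0.0059,0,0.0013],1],[[0,0,0],[0,0,0],1]]' 50
python3 snap.py side 4 240 220 400 340 5
```

```text
time: 7.85
position: [0.4239, -0.221, 0.0622]
tool_rot: [0.06, -2.905, 0.007]
ft_force: [0.6, -0.3, -2.9]
grip_width: 0.128
```

View pics/side4.png

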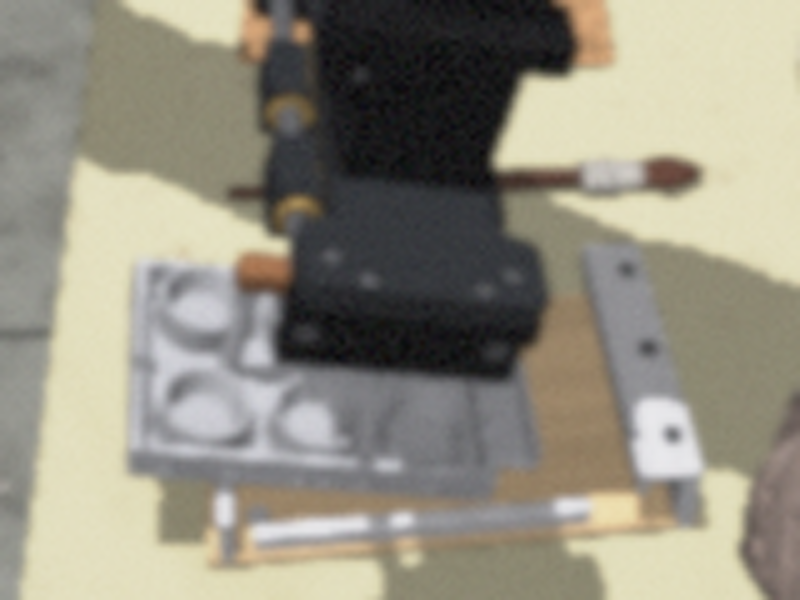

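```bash
python3 -m pendant '[[[0,0,0],[0.0024,0,-0.0097],1],[[0,0,0],[0.0047,0,-0.0194],1],[[0,0,0],[0.0047,0,-0.0194],1],[[0,0,0],[0.0047,0,-0.0194],1],[[0,-4.5,0],[0,0,0],1],[[0,-4.5,0],[0,0,0],1],[[0,-4.5,0],[0,0,0],1],[[0,0,0],[0,0,0],1]]' 50
python3 snap.py side 5 160 120 400 340 3
```

```text
time: 8.9
position: [0.4232, -0.2213, 0.1328]
tool_rot: [-0.063, 3.14, 0.002]
ft_force: [-1.2, 0.2, -3.8]
grip_width: 0.13
```

View pics/side5.png

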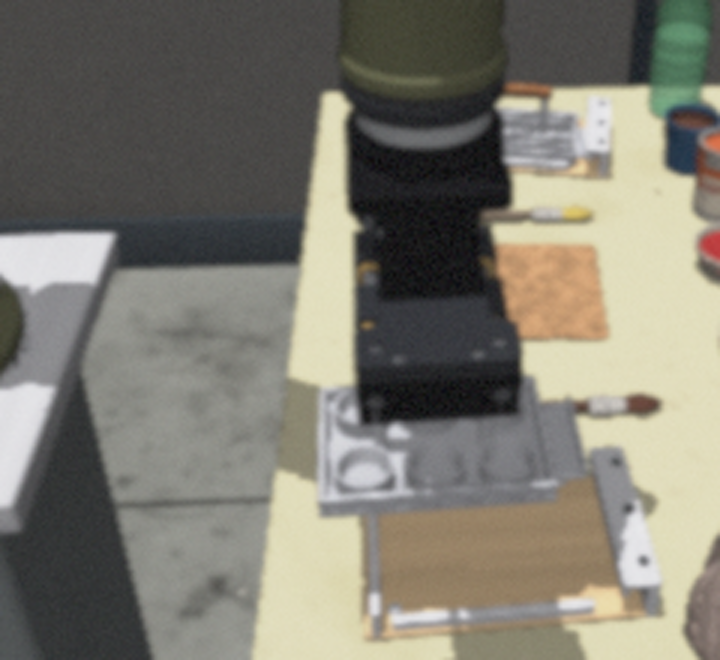

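```bash
python3 -m pendant '[[[0,0,5.5],[0,0,0],1],[[0,0,0],[-0.0063,0.03,0],1],[[0,0,0],[-0.0063,0.045,0],1],[[0,0,0],[-0.0063,0.045,0],1],[[0,0,0],[-0.0063,0.045,0],1],[[0,0,0],[-0.0063,0.045,0],1],[[0,0,0],[-0.0063,0.04,0],1],[[0,0,0],[-0.0063,0.03,0],1]]' 50
python3 -m pendant '[[[0,0,0],[0,0,0.03],1],[[0,0,0],[0,0,0.03],1],[[0,0,0],[0,0,0],1],[[0,0,0],[0,0,0],1]]'
python3 snap.py top 6 230 150 380 270 5;python3 snap.py side 6 220 130 400 280 4
```

```text
time: 9.95
position: [0.484, 0.0589, 0.1319]
tool_rot: [-0.08, -3.139, 0.001]
ft_force: [0.4, -0.4, -3.0]
grip_width: 0.129
time: 10.45
position: [0.4845, 0.0565, 0.0729]
tool_rot: [0.085, 3.14, -0.0]
ft_force: [0.9, -0.0, -3.4]
grip_width: 0.131
```

View pics/top6.png

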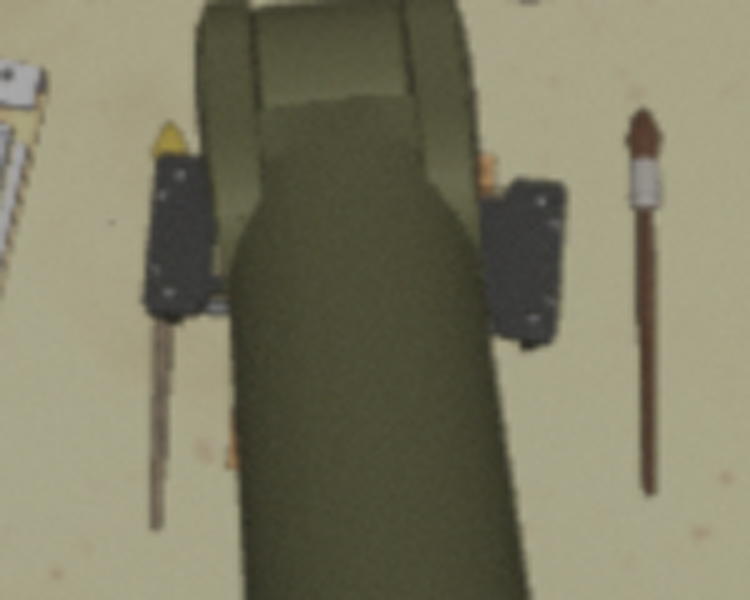

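View pics/side6.png

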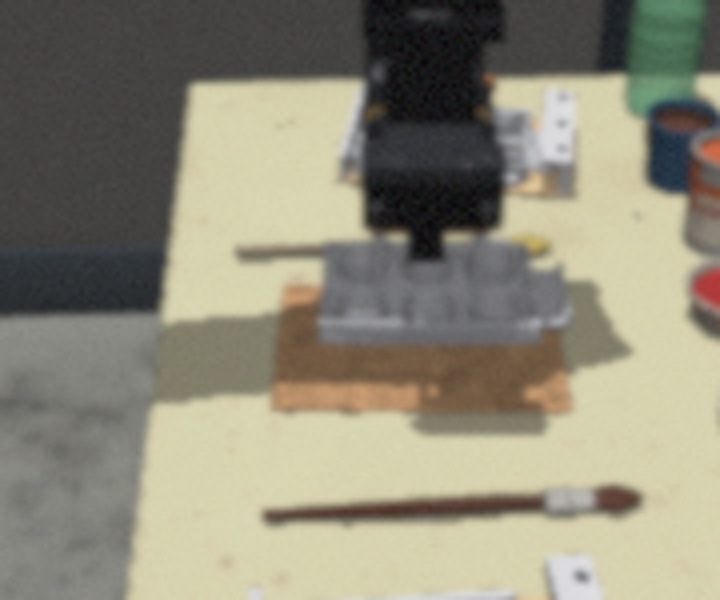

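```bash
python3 -m pendant '[[[0,0,0],[0.001,0,0.018],1],[[0,0,0],[0,0,0.008],1],[[0,0,0],[0,0,0.004],1],[[0,0,0],[0,0,0.0015],1],[[0,0,0],[0,0,0],1],[[0,0,0],[0,0,0],1]]'
python3 snap.py side 7 220 130 400 280 4
```

```text
time: 11.3
position: [0.4828, 0.0563, 0.0409]
tool_rot: [0.085, 3.14, 0.0]
ft_force: [0.1, -0.2, -3.3]
grip_width: 0.128
```

View pics/side7.png

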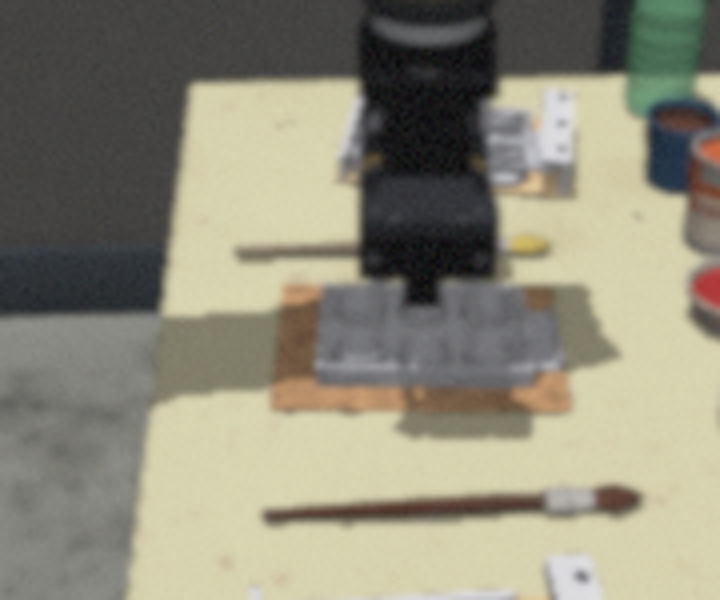

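Run:
```python
from h import *
s=load("side7.npz");g=lambda a:np.array(a)/4+[220,130]-.4
for n,p in(("tray near bottom L",[318,384]),("tray near bottom R",[531,386]),("mat near L",[272,410]),("mat near R",[570,411]),("mat far L",[285,285])):print(n,plane(s,g(p),.004).round(4),plane(s,g(p),.006).round(4))
crop=s["color"][185:245,280:370,::-1];cv2.imwrite("pics/c7.png",cv2.resize(crop,None,fx=8,fy=8,interpolation=cv2.INTER_NEAREST))
```

```text
tray near bottom L [[0.4184 0.0164 0.004 ]] [[0.4184 0.0139 0.006 ]]
tray near bottom R [[0.5468 0.0085 0.004 ]] [[0.5464 0.006  0.006 ]]
mat near L [[ 0.391  -0.0068  0.004 ]] [[ 0.3911 -0.0092  0.006 ]]
mat near R [[ 0.5668 -0.016   0.004 ]] [[ 0.5662 -0.0184  0.006 ]]
mat far L [[0.3983 0.122  0.004 ]] [[0.3983 0.1191 0.006 ]]
```

View pics/c7.png

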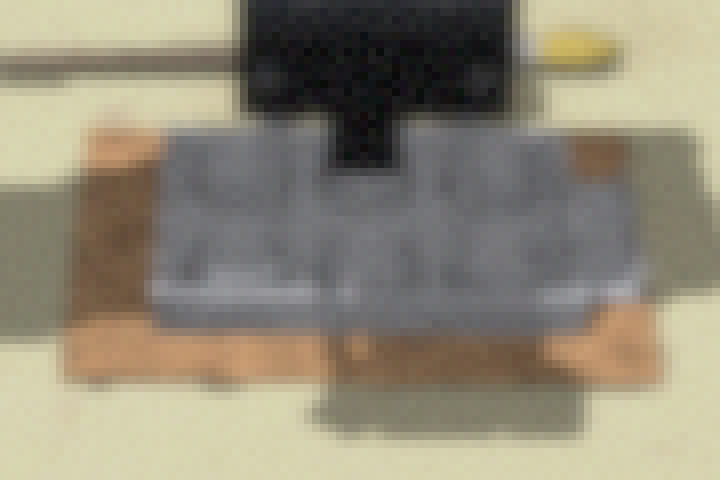

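```bash
python3 -m pendant '[[[0,0,0],[0,0,0.0007],1],[[0,0,0],[0,0,0],1]]'; python3 -m pendant '[[[0,0,0],[0,0,0.0007],1],[[0,0,0],[0,0,0],1]]'
```

```text
time: 11.6
position: [0.4828, 0.0564, 0.0405]
tool_rot: [0.085, 3.14, 0.001]
ft_force: [-2.5, -0.1, 3.2]
grip_width: 0.129
time: 11.85
position: [0.4828, 0.0564, 0.0404]
tool_rot: [0.085, 3.14, 0.001]
ft_force: [-5.2, -1.3, 10.2]
grip_width: 0.128
```

Force now shows contact with the mat. Opening.

```bash
python3 -m pendant '[[[0,0,0],[0,0,-0.0007],1],[[0,0,0],[0,0,0],0.4],[[0,0,0],[0,0,0],0.4],[[0,0,0],[0,0,0],0],[[0,0,0],[0,0,0],0],[[0,0,0],[0,0,0],0]]' 
python3 -m pendant '[[[0,0,0],[0,0,-0.01],0],[[0,0,0],[0,0,-0.02],0],[[0,0,0],[0,0,-0.04],0],[[0,0,0],[0,0,-0.05],0],[[0,0,0],[0,0,-0.05],0],[[0,0,0],[0,0,0],0]]'
```

```text
time: 12.6
position: [0.4825, 0.0563, 0.0398]
tool_rot: [0.085, 3.14, -0.0]
ft_force: [-0.1, 0.1, 0.1]
grip_width: 0.483
time: 13.35
position: [0.4853, 0.0567, 0.215]
tool_rot: [0.085, 3.131, 0.005]
ft_force: [0.9, -0.5, -0.3]
grip_width: 0.502
```

```bash
python3 -m pendant '[[[0,0,0],[0,-0.05,0],0],[[0,0,0],[0,-0.05,0],0],[[0,0,0],[0,-0.05,0],0],[[0,0,0],[0,-0.05,0],0],[[0,0,0],[0,-0.05,0],0],[[0,0,0],[0,-0.03,0],0],[[0,0,0],[0,0,0],0],[[0,0,0],[0,0,0],0]]' 
python3 snap.py top 8 170 140 450 270 2;python3 snap.py side 8 240 130 400 250 5
python3 - <<'E'
from h import *
t=load("top8.npz")
v,u=np.nonzero(mask(t,(265,170,340,255),(3,150,60),(14,255,200)));print(len(u))
cv2.imwrite("pics/c8.png",cv2.resize(t["color"][165:255,265:345,::-1],None,fx=6,fy=6,interpolation=cv2.INTER_NEAREST))
E
```

```text
time: 14.35
position: [0.4672, -0.2222, 0.2093]
tool_rot: [-0.084, -3.14, -0.001]
ft_force: [1.0, 0.3, -1.0]
grip_width: 0.503Traceback (most recent call last):
  File "<stdin>", line 3, in <module>
  File "h.py", line 16, in mask
    n,l,st,c=cv2.connectedComponentsWithStats(m); i=1+np.argmax(st[1:,4])
                                                      ~~~~~~~~~^^^^^^^^^^
    return _wrapfunc(a, 'argmax', axis=axis, out=out, **kwds)
    return bound(*args, **kwds)
ValueError: attempt to get argmax of an empty sequence
```

View pics/side8.png

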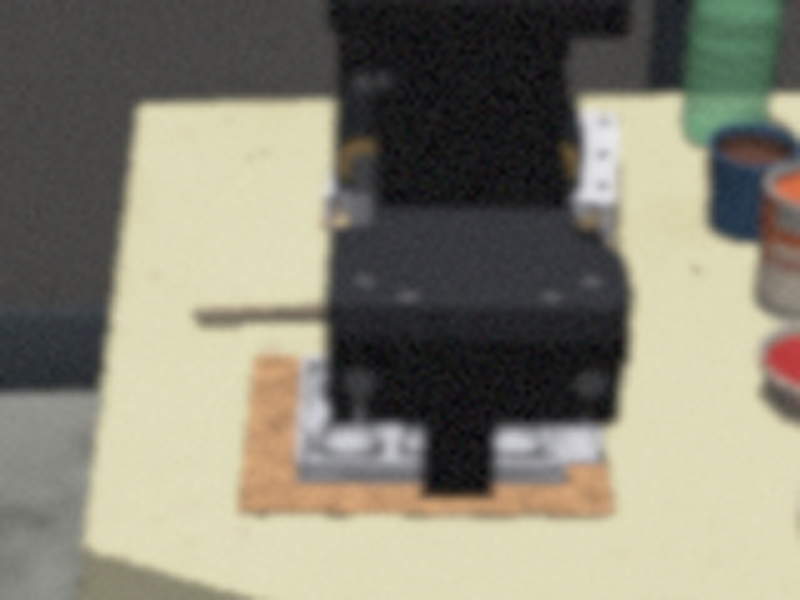

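View pics/top8.png

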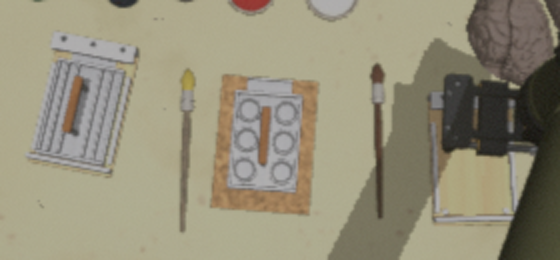

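The top view shows the cup tray flat on the mat, with its bar at about (302,208) in full-frame pixels and its tongue inside the far edge. Its cradle is empty and the channel tray is seated as before. Next I'll measure the centring.

Run:
```python
from h import *
t=load("top8.npz");t0=load("top0.npz")
crop=t["color"][165:255,265:345,::-1];cv2.imwrite("pics/c8.png",cv2.resize(crop,None,fx=6,fy=6,interpolation=cv2.INTER_NEAREST))
def rect(im,m,z):
    v,u=np.nonzero(m);P=(plane(im,np.c_[u,v],z)[:,:2]*1000).astype(np.float32);return cv2.minAreaRect(P),len(u)
print("mat0",rect(t0,mask(t0,(265,170,340,255),(5,70,100),(22,255,255)),.004))
m=mask(t,(270,172,335,250),(5,70,60),(22,255,255));print("mat+",rect(t,m,.004))
print("bar",rect(t,mask(t,(294,188,312,226),(3,100,60),(20,255,220)),.066))
hsv=cv2.cvtColor(t["color"],cv2.COLOR_RGB2HSV)
m=mask(t,(278,178,326,243),(0,0,60),(180,60,255));v,u=np.nonzero(m&(np.arange(400)[:,None]>186));P=(plane(t,np.c_[u,v],.018)[:,:2]*1000).astype(np.float32);print("tray",cv2.minAreaRect(P))
print("ch",rect(t,mask(t,(190,165,240,220),(3,100,60),(20,255,220)),.068),rect(t0,mask(t0,(190,165,240,220),(3,100,60),(20,255,220)),.068))
```

```text
mat0 (((482.57861328125, 56.324039459228516), (130.51646423339844, 180.42813110351562), 86.69629669189453), 3290)
mat+ (((482.3957824707031, 56.35032653808594), (130.30308532714844, 179.7307586669922), 86.77096557617188), 1381)
bar (((483.3544006347656, 56.31083297729492), (8.219388961791992, 69.72219848632812), 86.66419982910156), 91)
tray ((483.78912353515625, 56.22517395019531), (91.44217681884766, 131.1243133544922), 86.7779541015625)
ch (((518.7970581054688, 299.828125), (9.964468955993652, 70.8436508178711), 80.07152557373047), 107) (((518.7581176757812, 299.7468566894531), (10.56258773803711, 70.82917022705078), 79.51263427734375), 112)
```

View pics/c8.png

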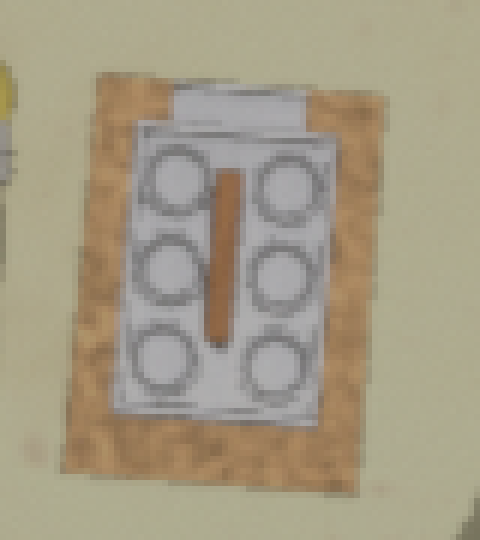

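The tray is within about 1 mm of the mat centre and aligned to about 0.1°, and the channel tray hasn't moved. The gripper is in free air, so I'm handing in.

Run:
```python
from bench import order,monitor
s=monitor.get_state();print(s["time"],s["position"],s["ft_force"])
print(order.close_job())
```

```text
14.45 [ 0.46753878 -0.22171771  0.20950564] [ 0.23427596  0.22220754 -0.96282018]
the job is handed in; nothing more can be done
None
```

The cup tray is out of its cradle and lying flat in the middle of the cork mat, and the job is handed in (14.5 s used of 45 s).

I gripped the bar and tilted the near end up about 13.5° about the tongue end. I then drew the tray about 43 mm forward at that tilt until it was clear of the keeper, lifted and levelled it. I lowered it onto the mat until the wrist force showed contact, let go and moved the gripper away.

**Last checks, top view:**
- **Centring:** the tray's middle is at (483.8, 56.2) mm and the mat's centre at (482.4, 56.4) mm, so they agree to about 1.4 mm.
- **Alignment:** the tray's length is within about 0.1° of the mat's, and the tongue stays on the mat.
- **Channel tray:** its bar is within 0.1 mm of where it started. Its angle read 0.6° differently, which I put down to pixel noise.
- **Gripper:** it is in free air at z 0.21 m, with about 1 N on the force sensor. The highest of the force readings I took was about 12 N, when the tray was set down.

Nothing failed. The side camera put y up to about 6 mm off the top camera, partly because its masks also take in side faces. I went by the top and wrist views, which agreed. The side view's gap between tray and mat edge was also consistent with centring.

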